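# Clamp the calibration chamber shut with its reversible ratchet

### The job

The lid of the small calibration chamber must be clamped down on its seal, but the ratchet on the clamp screw is still set to undo: flip its direction lever over to tighten (clockwise). Then swing the handle back and forth until the screw's foot bears on the lid and the screw is tight, at about 1.5 N m (some 10 N of push at the rubber grip), never above 2.4 N m. Let go of the ratchet still set to tighten, with the lid centred and the other things on the bench left alone.

Things in the scene. Friction and masses are not known exactly. Their poses are not given: they have to be found in the camera images.
- chamber: Heavy (12 kg) test chamber standing on the bench: round base plate 232 mm across, steel pot 150 mm across, above it a grey three-armed bridge (top at 158 mm) on three posts 15 mm thick, 95 mm from the axis, 210 mm tall, at -30, 90 and 210 degrees from its x axis. The handle swings between the posts at -30 and 210 degrees, around its -y direction. Origin: on the screw axis at bench height; z up.
- axis (a point): Point on the vertical screw axis at the height of the ratchet handle's centre line, 176 mm above the bench.
- ratchet (a joint): Swing of the handle about the screw axis, rad. 0: along the chamber's -y; grows clockwise seen from above; posts stop it at -0.82 and 0.82. It stays where left. Clicking back takes 0.15 to 0.3 N m. Driving the screw takes 0.65 N m (4 N at the grip) until the foot meets the lid, then the push rises by 3 to 5 N per 0.1 rad. Up to 0.35 rad of a stroke is lost before a tooth catches.
- grip (a point): Middle of the handle's black rubber grip, on its centre line, 155 mm from the screw axis, 176 mm above the bench. The grip is a level round bar 26 mm thick, from 112 to 204 mm from the axis; only low things (up to 31 mm) lie on the bench below it. Its x axis points outward along the handle, z up. Poses on the chamber may not be given while the fingers touch it.
- pawl (a joint): Direction lever on the ratchet head, rad, against the handle; grows clockwise seen from above. -0.12 to -0.3: set to undo (drives the screw anticlockwise). 0.12 to 0.3: set to tighten (drives it clockwise, lowering the foot). 0: in line with the handle. A spring throws it to either side: about 2 N sideways at the ear pushes it over; a harder shove drags the handle along.
- lever_ear (a point): Centre of the upright steel ear of the direction lever, 12 x 12 mm, from 196 to 216 mm above the bench (flat lever below it from 191 mm, ratchet head top 188 mm). It stands 37 mm out from the lever's pivot, which lies on the handle's centre line 40 mm from the screw axis; its whole throw is 22 mm sideways. Its x axis points from pivot to ear.
- foot: Steel pressure foot under the screw, a disc 44 mm across and 8 mm thick; origin: centre of its underside. It goes straight down 24 mm per turn of the screw (fast thread) and starts 7 to 12 mm above the lid's boss. When the handle is let go, the screw's friction keeps up to about 120 N on the lid.
- lid: Loose round aluminium lid 150 mm across, 12 mm thick, with a boss in the middle whose top is 18 mm above the lid's underside, lying on the pot's seal; about 0.8 kg. Origin: centre of its underside, 92 mm above the bench, within 2 mm of the screw axis at the start. The foot presses on the boss.
- hygrometer: Bystander: black hand-held hygrometer with a yellow face, 150 x 58 x 30 mm, with a thin steel probe 170 mm long.
- spare_seal: Bystander: black rubber ring 138 mm across, 6 mm high.
- spanner: Bystander: flat steel spanner 170 mm long.
- grease_jar: Bystander: small white jar, 48 mm across, 45 mm tall.
- screwdriver: Bystander: black-handled screwdriver 190 mm long.
- parts_tray: Bystander: grey two-part tray 150 x 100 x 30 mm with caps and fittings.
- logbook: Bystander: thick book with a blue cover, 215 x 300 x 24 mm, with a pen on it.
There are look-alikes about, which are no part of the job. There is more than one size of the lid; the one meant has the size given above.

How it is judged:
On the way, in this order (a step that is already met when the one before it is completed fails the run):
1. the direction lever is flipped over to tighten (value of joint pawl above 0.05 rad), for 0.2 s.
2. the foot has been driven down onto the lid and tightened (more than 110 N) (contact force between foot and lid above 110 N), for 0.1 s.
At the end, for the whole second after the job is handed in: the foot presses on the lid with more than 60 N, the direction lever is on the tighten side (its joint above 0.05), the lid is at rest within 6 mm of the chamber's axis, and the ratchet has been let go (contact force between foot and lid above 60 N and value of joint pawl above 0.05 rad and horizontal distance between lid and chamber below 0.006 m and linear speed of lid below 0.02 m/s); the robot touches nothing.
It fails at once if the clamp is overtightened: more than 650 N on the lid (contact force between foot and lid above 650 N).
It fails at once if a bystander is moved more than 30 mm (distance of any of hygrometer, spare_seal, spanner, grease_jar, screwdriver, parts_tray, logbook from where it was at the start of the episode above 0.03 m).
It also fails if it takes over 67 s, if anything falls off the work surface, if the arm or the gripper's body presses on something with over 40 N, if the wrist force passes 120 N, or if a joint passes its speed limit or range.

### The arm

A 6-joint arm with a two-finger parallel gripper is mounted at the origin on the work surface. World frame = base frame: x ahead of the robot, y to its left, z up, the work surface at z = 0. Lengths are in m, angles in rad, forces in N, time in s.
With the tool pointing down it reaches from about 0.325 to 0.9 m from the base axis. Payload 6.1 kg.
Tool frame: the origin (TCP) lies on the centre line of the jaws, within the pads' length; the fingertips stand 17 mm ahead of it and the grasp point (between the pads) lies 2 mm behind it (arm.tip_reach is the distance from the TCP to the fingertips, in m); z points along the fingers, y is the line along which they close (so a half turn about z gives the same grasp; the last joint's range is limited). The gripper opens to 85 mm and grips with 20 to 120 N. Pads are 22 mm wide; open, the fingers measure 114 mm over their backs; the gripper's body (76 mm by 85 mm) begins 54 mm behind the grasp point. The pads swing forward as they close: fully open they stand 13 mm farther back than shut.
Start: joints at [-1.424, 0.22, 1.526, -0, 1.395, -0.126], TCP at [0.168, -0.602, 0.248] pointing down, gripper open.
Joint ranges: [-2.98, 2.98], [-0.91, 2.08], [0.09, 2.57], [-1.24, 4.39], [0.2, 2.65], [-2.68, 2.68]. Speed limits (rad/s): [2.57, 2.57, 3.01, 3.14, 3.14, 3.14].

### API

Orientations are given as a unit quaternion [x, y, z, w].
In Python, from bench import arm, vision gives the robot as it stands. The module is installed in compiled form; this text tells all that it offers. Calls block until the motion is done:
- arm.move_ptp(position, orientation): joint-space move of the TCP to a pose.
- arm.move_l(position, rotation=None, rate=0.15, guard=None): straight line of the TCP; rotation=None keeps the orientation; rate is the mean speed in m/s. With guard (N) it stops when the force on the tool has changed by that much, and returns True; else False.
- arm.move_joints(angles): joint-space move.
- arm.command_gripper(opening, grip_force=None): finger opening in m; grip_force is the grip in N (None keeps the last); returns when the fingers have stopped.
- arm.hold(seconds).
- arm.ik(position, orientation): joint angles nearest the present ones, or None.
- arm.sense(): the state.
- vision.get_image(name): name is "side" or "top"; returns a dict with "image" (480x640x3 uint8, red, green, blue), "z_map" (480x640 float32, m along the optical axis (not along the pixel's ray), 0 where there is no reading), "fov_y" (degrees; the focal length in pixels is half the picture's height over the tangent of half this angle, whatever the lens; pixels are square), "cx", "cy" (the principal point, pixels), "xyz" and "orientation" of the camera in the world. Camera axes: x right, y down, z forward; pixel columns grow to the right and rows downward; lengths in m; the calibration is good to about 2 mm. A picture is of the moment at which its call begins.
A pose or a line that the arm cannot do raises arm.Unreachable and nothing moves.
- arm.job_done(): hands the job in; it is judged then, once.
The state is a dict: "time_s": time; "q": joint angles; "qvel": joint speeds; "effort": joint torques, N m; "ee_pos": TCP position; "orientation": TCP orientation; "ft_force": force on the tool from outside, world axes, zero at the start; "moment": the same for the moment, N m; "gripper_width": finger opening in m; "finger_force": force on a finger pad.
Only numpy, scipy, OpenCV 4.12 (cv2) and the standard library are available. Lean on these libraries where they do the work, as an engineer would, in place of code of your own. Each camera call takes 0.05 s, during which the arm holds its last target. There are 200 camera calls.

## Working session

There is one attempt and no reset: what is moved stays moved. The work goes in short steps, each a Python script; the robot and the scene stay as the last script left them, time stands still between calls to the robot, and variables do not carry over. Pictures are saved under pics/ and viewed, at most 10 in all, crops included, and the job is handed in when it is done.

```bash
mkdir -p pics
cat > h.py <<'E'
import numpy as np, cv2
from bench import arm, vision
from scipy.spatial.transform import Rotation as R
def shot(n,f=None):
    d=vision.get_image(n)
    if f: cv2.imwrite('pics/'+f,d['image'][:,:,::-1]); np.savez('pics/'+f[:-4],**d)
    return d
def cam(d):
    h=d['image'].shape[0]; return h/2/np.tan(np.radians(float(d['fov_y']))/2),R.from_quat(d['orientation']).as_matrix(),np.array(d['xyz'])
def pts(d):
    f,M,o=cam(d); z=d['z_map']; v,u=np.mgrid[:z.shape[0],:z.shape[1]]
    return np.stack([(u-d['cx'])/f*z,(v-d['cy'])/f*z,z],-1)@M.T+o
def plane(d,u,v,h):
    f,M,o=cam(d); r=M@np.array([(u-d['cx'])/f,(v-d['cy'])/f,1]); return o+r*(h-o[2])/r[2]
def down(yaw): # tool z down, tool x along yaw
    c,s=np.cos(yaw),np.sin(yaw)
    return R.from_matrix(np.array([[c,s,0],[s,-c,0],[0,0,-1]])).as_quat()
E
python3 - <<'E'
from h import *
for n in('side','top'):
    d=shot(n,n+'0.png'); print(n,d['xyz'],R.from_quat(d['orientation']).as_matrix()[:,2],d['fov_y'],d['cx'],d['cy'])
s=arm.sense(); print(s['time_s'],s['orientation'],s['gripper_width'])
E
```

```text
side [0.43459646 1.16973642 1.56773407] [ 0.02262361 -0.64119703 -0.76704273] 42.49473372267781 328.00031217966244 225.7768683354311
top [ 0.35916883 -0.03248826  1.24860622] [ 0.08850121  0.01400723 -0.99597758] 56.30653428050838 322.7277337181267 239.6140048422694
0.1 [ 9.90715730e-01  1.35946980e-01 -2.94058930e-05 -8.71305368e-04] 0.08503284292462633
```

View pics/side0.png

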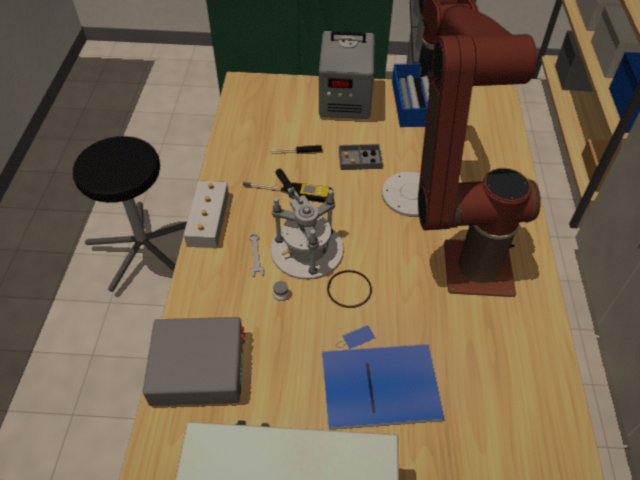

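View pics/top0.png

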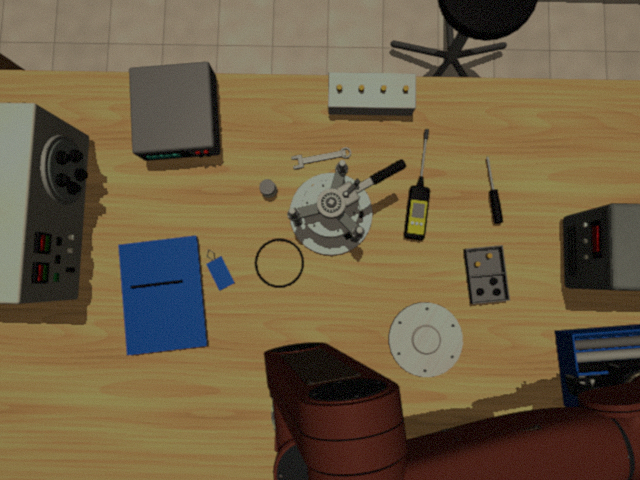

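```bash
python3 - <<'E'
import cv2
a=cv2.imread('pics/top0.png')[145:265,270:420]; cv2.imwrite('pics/c1.png',cv2.resize(a,None,fx=5,fy=5,interpolation=cv2.INTER_CUBIC))
E
python3 - <<'E'
from h import *
d=dict(np.load('pics/top0.npz')); P=pts(d); z=P[...,2]
sub=np.zeros(z.shape,bool); sub[145:265,270:420]=True
m=(sub&(z>.202)).astype(np.uint8)
n,l,st,c=cv2.connectedComponentsWithStats(m)
for i in range(1,n):
    if st[i,4]>4: print(c[i].round(1),st[i,4],np.median(P[l==i],0).round(4),plane(d,*c[i],.21).round(4))
g=d['image'].max(-1); m=(sub&(g<50)&(z>.14)).astype(np.uint8); n,l,st,c=cv2.connectedComponentsWithStats(m)
for i in range(1,n):
    if st[i,4]>20: print('grip',c[i],st[i],np.median(P[l==i],0),plane(d,*c[i],.18))
E
```

```text
[341.5 162.7] 34 [ 0.634  -0.0582  0.21  ] [ 0.6346 -0.0582  0.21  ]
[356.4 181.2] 32 [ 0.5898 -0.0931  0.2157] [ 0.591  -0.0939  0.21  ]
[291.5 210.5] 32 [0.5184 0.0568 0.2101] [0.5183 0.0567 0.21  ]
[358.9 229.7] 33 [ 0.4758 -0.1018  0.2094] [ 0.4764 -0.1016  0.21  ]
grip [387.95341615 171.32608696] [371 160  35  24 322] [ 0.62188876 -0.17117451  0.18691544] [ 0.62336063 -0.17169794  0.18      ]
grip [341.83673469 170.48979592] [339 166   7  11  49] [ 0.62601072 -0.06051069  0.16979419] [ 0.62330226 -0.06008421  0.18      ]
grip [294.525 216.85 ] [291 213  10   8  40] [0.509138   0.05221629 0.16841963] [0.5076597  0.05156862 0.18      ]
grip [339.38095238 216.04761905] [335 212   9   8  21] [ 0.51470492 -0.05585692  0.15710268] [ 0.51178978 -0.05621482  0.18      ]
grip [357.33333333 235.58333333] [353 231   9   8  36] [ 0.46532048 -0.10013395  0.170755  ] [ 0.4655309  -0.10001311  0.18      ]
```

View pics/c1.png

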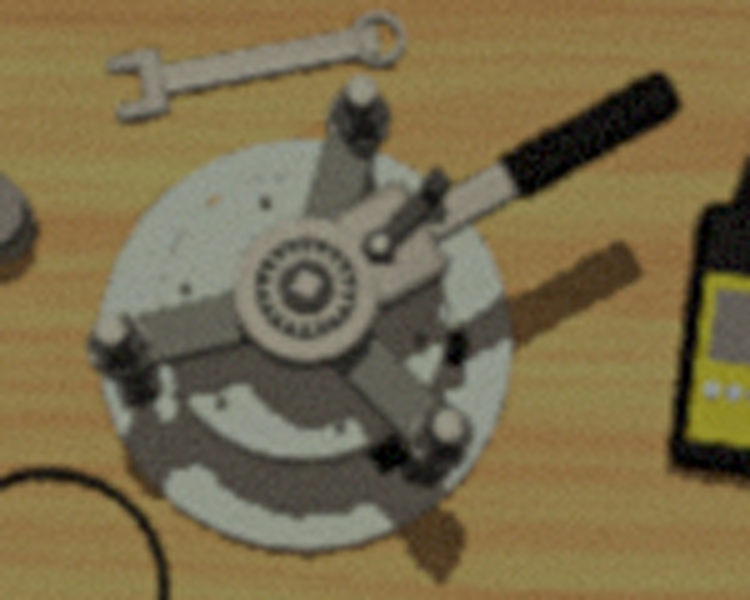

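The top view shows the axis at pixel (332,203) and the black grip from (372,180) to (405,162). The ear at (356,181) is on the anticlockwise (undo) side of the handle. The post tops give an axis of about (0.543, -0.0345) and a handle angle of about -60°.

```bash
cat >> h.py <<'E'
AX=np.array([.543,-.0345]); TH0=np.radians(-74.8)  # axis, chamber -y
def handle_dir(j): t=TH0-j; return np.array([np.cos(t),np.sin(t)])
def state():
    s=arm.sense(); return s['time_s'],np.round(s['ee_pos'],4),np.round(s['ft_force'],2)
E
python3 - <<'E'
from h import *
th=np.radians(-60.); u=np.array([np.cos(th),np.sin(th)]); n=np.array([-u[1],u[0]])
yaw=np.radians(30); q=down(yaw)
Q=lambda r,l,z: np.r_[AX+u*r+n*l,z]
print(arm.tip_reach)
p=np.array(arm.sense()['ee_pos']); arm.move_l([p[0],p[1],.36],rate=.3)
arm.command_gripper(0.0,20)
arm.move_ptp(Q(.079,.041,.32),q); print(state())
arm.move_l(Q(.079,.041,.235),rate=.2)
print(arm.move_l(Q(.079,.041,.202+arm.tip_reach),rate=.06,guard=4),state())
print(arm.move_l(Q(.079,.008,.202+arm.tip_reach),rate=.04,guard=12),state())
arm.move_l(Q(.079,.03,.202+arm.tip_reach),rate=.1)
arm.move_l(Q(.079,.03,.30),rate=.25)
arm.move_l(Q(.30,.03,.34),rate=.3); print(state())
d=shot('top','top1.png')
cv2.imwrite('pics/c2.png',cv2.resize(d['image'][145:265,270:420,::-1],None,fx=4,fy=4,interpolation=cv2.INTER_CUBIC))
E
```

```text
0.017
(3.8333, array([ 0.6179, -0.0835,  0.3201]), array([ 0.05,  1.08, -1.09]))
False (4.825, array([ 0.6178, -0.0823,  0.2188]), array([ 0.49, -1.  ,  0.54]))
False (5.8, array([ 0.5893, -0.0988,  0.2189]), array([ 0.05, -0.08, -0.7 ]))
(7.5417, array([ 0.7184, -0.2787,  0.338 ]), array([-0.08,  0.78,  1.22]))
```

View pics/c2.png

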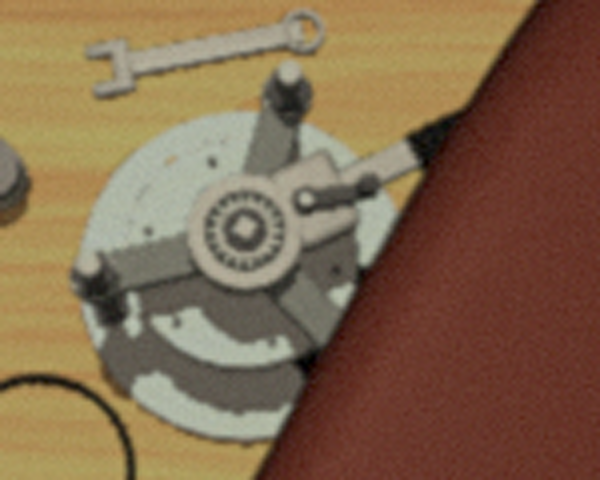

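The lever is now on the clockwise side of the handle: its ear is at crop (365,185), below the handle line, so it's set to tighten. Next I straddle the grip and ratchet.

```bash
cat >> h.py <<'E'
def gpose(j,r=.155,z=.176):
    u=handle_dir(j); return np.r_[AX+u*r,z],down(TH0-j+np.pi)
def tang(j,n=4):
    u=handle_dir(j); t=np.array([-u[1],u[0]]); f=[]
    for _ in range(n): arm.hold(.02); f.append(np.dot(arm.sense()['ft_force'][:2],t))
    return np.mean(f)
def swing(j0,j1,step,rate=.2):
    for j in np.linspace(j0,j1,int(np.ceil(abs(j1-j0)/step))+1)[1:]: arm.move_l(*gpose(j),rate=rate)
    return j1
def drive(j,jmax,stop,f0=0,verbose=True):
    log=[]; f=0
    while j<jmax-1e-6:
        j=min(jmax,j+(.07 if f<6 else .025)); arm.move_l(*gpose(j),rate=.15)
        f=tang(j,3 if f<6 else 6)-f0; log.append((round(j,2),round(float(f),1)))
        if f>=stop: break
    if verbose: print(log)
    return j,f
E
python3 - <<'E'
from h import *
j=-0.26
arm.command_gripper(.055,20)
p,q=gpose(j,z=.30); arm.move_ptp(p,q)
print(all(arm.ik(*gpose(k)) is not None for k in np.linspace(-.74,.74,9)))
print(arm.move_l(gpose(j)[0],rate=.12,guard=6),state())
arm.command_gripper(.034,20); f0=tang(j,8); print('f0',f0,arm.sense()['gripper_width'],state()[0])
j=swing(j,-.74,.16); print(state()[0],tang(j))
j,f=drive(j,.74,9.5); print(j,f,state())
shot('side','s2.png')
E
```

```text
True
False (10.675, array([ 0.6214, -0.1689,  0.1772]), array([-1.36,  0.25,  0.34]))
f0 -0.5212192896951723 0.0341374806644942 11.1417
12.0667 -0.22127421172197276
[(-0.67, 0.1), (-0.6, -0.3), (-0.53, 0.1), (-0.46, 0.8), (-0.39, 1.5), (-0.32, 1.1), (-0.25, 1.0), (-0.18, 0.8), (-0.11, 1.1), (-0.04, 1.3), (0.03, 0.7), (0.1, 0.7), (0.17, 1.3), (0.24, 1.4), (0.31, 0.5), (0.38, 1.2), (0.45, 0.9), (0.52, 1.4), (0.59, 0.9), (0.66, 1.0), (0.73, 1.3), (0.74, 2.8)]
0.74 2.761875805491202 (18.7333, array([ 0.4725, -0.1725,  0.176 ]), array([ 2.92, -0.55, -0.78]))
```

View pics/s2.png

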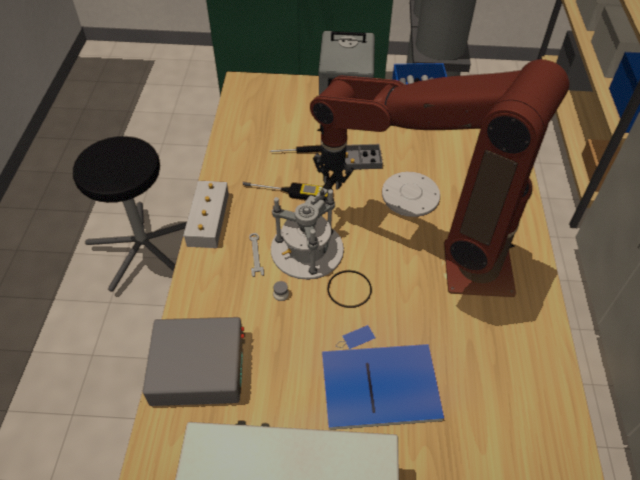

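The drive force was only about 1 N where I expected 4 N, so I'm checking the lever and handle before going on.

Run:
```python
from h import *
d=shot('top','top2.png'); s=arm.sense(); print(s['ft_force'],s['moment'],s['gripper_width'],s['finger_force'])
a=cv2.resize(d['image'][150:250,280:420,::-1],None,fx=5,fy=5,interpolation=cv2.INTER_CUBIC)
b0=cv2.imread('pics/side0.png')[180:280,260:350]; b1=cv2.imread('pics/s2.png')[180:280,260:350]
b=np.vstack([cv2.resize(x,None,fx=2.5,fy=2.5,interpolation=cv2.INTER_CUBIC) for x in(b0,b1)])
cv2.imwrite('pics/c3.png',a[:, :700]); cv2.imwrite('pics/c4.png',np.hstack([cv2.resize(x,None,fx=4.4,fy=5,interpolation=cv2.INTER_CUBIC) for x in(b0,b1)]))
```

```text
[ 3.95746803 -1.62513531 -1.65507835] [-0.14607522 -0.44440899  0.03979233] 0.03375347194488198 1.6662712767720222
```

View pics/c3.png

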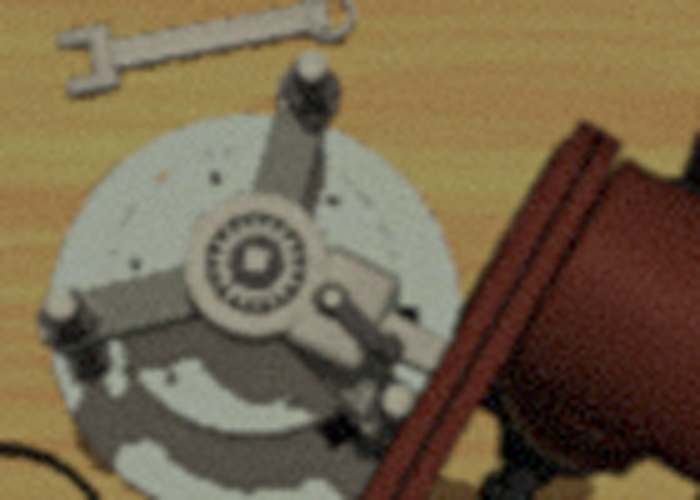

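View pics/c4.png

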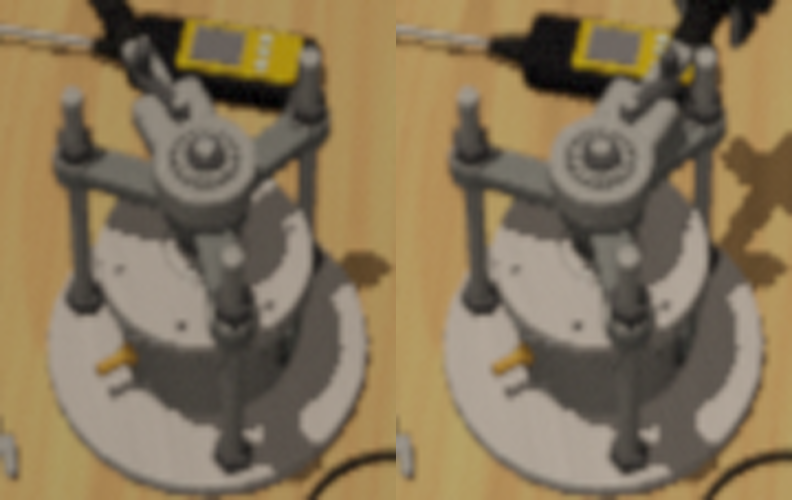

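The lever is on the tighten side: pivot (330,298), ear (385,355), clockwise of the handle. The at-rest readings understate the drive force, because the handle relaxes at each stop. I'll use the in-motion guard on longer segments instead.

```bash
cat >> h.py <<'E'
def gdrive(j,jmax,target,seg=.2,rate=.08):
    log=[]
    while j<jmax-1e-6:
        f0=tang(j,3); k=min(jmax,j+seg)
        hit=arm.move_l(*gpose(k),rate=rate,guard=max(2,target-f0)); F=np.array(arm.sense()['ft_force']).round(1)
        p=np.array(arm.sense()['ee_pos'])[:2]-AX; jj=(TH0-np.arctan2(p[1],p[0])); j=jj if hit else k
        log.append((round(float(j),2),hit,round(float(f0),1),round(float(tang(j,2)),1),F.tolist()))
        if hit: break
    for l in log: print(*l)
    return j,hit
E
python3 - <<'E'
from h import *
print(tang(.74)); j=swing(.74,-.74,.25,.25); print(state()[0],tang(j))
j,h=gdrive(j,.72,8.5); print(j,h,state())
E
```

```text
3.3986461040770943
21.3 -0.04811838945161083
-0.54 False -0.2 0.6 [-0.5, -0.4, 0.4]
-0.34 False -0.4 0.1 [-0.4, -0.8, -0.9]
-0.14 False 0.0 0.8 [0.5, 1.3, 0.7]
0.06 False 1.0 1.3 [0.4, 0.6, 0.6]
0.26 False 0.6 0.8 [-0.1, 0.6, -0.4]
0.46 False 0.9 1.1 [1.2, 0.6, 0.2]
0.66 False 0.7 1.5 [0.9, 0.1, -0.5]
0.72 False 1.3 1.2 [1.3, -0.3, -0.6]
0.72 False (26.0333, array([ 0.4751, -0.1739,  0.176 ]), array([ 0.5 , -0.92, -0.02]))
```

Run:
```python
from h import *
j=swing(.72,-.74,.25,.25); print(state()[0],tang(j))
j,h=gdrive(j,.72,8.5); print(j,h,state(),tang(j,6))
```

```text
28.3833 -0.2038606003303714
-0.54 False -0.1 -0.3 [-0.8, 0.6, 0.3]
-0.34 False 0.1 -0.2 [-0.1, -0.3, -0.2]
-0.14 False -0.2 2.8 [2.2, 1.9, -0.5]
-0.13 True 3.3 3.1 [2.8, 0.9, 0.5]
-0.12596562452459148 True (30.5917, array([ 0.6022, -0.1773,  0.176 ]), array([2.9 , 0.56, 0.32])) 3.9044555165028183
```

Run:
```python
from h import *
j=-.126
while j<.72:
    j+=.03; f0=tang(j,4); hit=arm.move_l(*gpose(j),rate=.03,guard=max(3,12-f0)); f=tang(j,6)
    print(round(j,3),hit,round(float(f0),1),round(float(f),1),state()[0])
    if f>=9.3 or hit: break
```

```text
-0.096 False 3.9 5.1 31.1667
-0.066 False 4.9 6.5 31.6417
-0.036 False 5.8 7.6 32.1167
-0.006 False 7.1 9.0 32.5917
0.024 True 8.7 8.5 32.9667
```

Run:
```python
from h import *
p=np.array(arm.sense()['ee_pos'])[:2]-AX; j=TH0-np.arctan2(p[1],p[0]); print(j)
for j in np.arange(j+.012,.08,.012):
    hit=arm.move_l(*gpose(j),rate=.03,guard=5); f=tang(j,10)
    print(round(j,3),hit,round(float(f),1),state()[0])
    if f>=10.2: break
arm.hold(.2); print(tang(j,10))
```

```text
-0.007947592732040487
0.004 False 8.7 33.3833
0.016 False 9.7 33.8
0.028 False 10.5 34.2167
10.480691069491035
```

Run:
```python
from h import *
j=.028
arm.move_l(gpose(j-.02)[0],rate=.03); arm.command_gripper(.055)
p=gpose(j-.02)[0]; arm.move_l([p[0],p[1],.30],rate=.15)
arm.move_l([p[0]-.08,p[1]-.22,.36],rate=.25); arm.hold(.3); print(state())
d=shot('top'); e=shot('side')
a=cv2.resize(d['image'][145:265,280:420,::-1],None,fx=4,fy=4,interpolation=cv2.INTER_CUBIC)
cv2.imwrite('pics/c5.png',a)
```

```text
(37.5583, array([ 0.5029, -0.4035,  0.3599]), array([-0.56,  0.52, -0.01]))
```

View pics/c5.png

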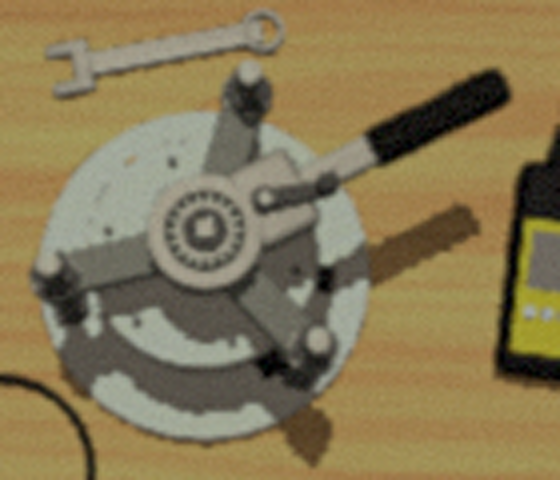

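The handle rests at about -0.25 rad, further back than I left it: the grip runs from crop (370,150) to (505,85). The lever is still on the clockwise side. The recoil looks large, so I'll re-grip, check the tightness, and release slowly while following the handle.

Run:
```python
from h import *
d=shot('top'); P=pts(d); g=d['image'].max(-1); m=(g<50)&(P[...,2]>.14)&(P[...,2]<.2)&(abs(np.linalg.norm(P[...,:2]-AX,axis=-1)-.158)<.05)
c=np.median(P[m],0); j=TH0-np.arctan2(*(c[:2]-AX)[::-1]); print(c,m.sum(),'j',j)
arm.move_ptp(*gpose(j,z=.26)); print(arm.move_l(gpose(j)[0],rate=.12,guard=6)); arm.command_gripper(.034); print(state()[0])
n=0
while j<.3:
    j+=.03; hit=arm.move_l(*gpose(j),rate=.05,guard=8); f=tang(j,6)
    print(round(j,3),hit,round(float(f),1),state()[0])
    if f>=10 or hit: break
```

```text
[ 0.61545439 -0.17338174  0.18713612] 311 j -0.2155652989943484
False
39.9667
-0.186 False -0.0 40.3167
-0.156 False 1.4 40.6667
-0.126 False 4.5 41.0167
-0.096 False 5.4 41.3667
-0.066 False 6.4 41.7167
-0.036 False 7.5 42.0667
-0.006 False 8.7 42.4167
0.024 False 9.6 42.7667
0.054 False 11.0 43.1167
```

Run:
```python
from h import *
j=.054; z=0
while j>-.3:
    j-=.03; arm.move_l(*gpose(j),rate=.05); f=tang(j,4); print(round(j,3),round(float(f),1),end='; ')
    z=z+1 if f<.5 else 0
    if z==2: break
print(state()[0])
```

```text
0.024 9.7; -0.006 8.0; -0.036 6.5; -0.066 5.4; -0.096 4.5; -0.126 3.7; -0.156 1.8; -0.186 -0.2; -0.216 -0.0; 45.9667
```

Run:
```python
from h import *
p=np.array(arm.sense()['ee_pos']); arm.command_gripper(.055)
arm.move_l([p[0],p[1],.30],rate=.15); arm.move_l([p[0]-.08,p[1]-.22,.36],rate=.25); arm.hold(.2)
d=shot('top'); P=pts(d); r=np.linalg.norm(P[...,:2]-AX,axis=-1)
g=d['image'].max(-1); m=(g<50)&(abs(P[...,2]-.17)<.03)&(abs(r-.158)<.05); c=np.median(P[m],0); h=c[:2]-AX
e=np.median(P[(P[...,2]>.205)&(abs(r-.077)<.009)],0)[:2]-AX
print('handle j',TH0-np.arctan2(h[1],h[0]),'ear clockwise side mm',1e3*(e[0]*h[1]-e[1]*h[0])/np.linalg.norm(h),state()[0])
print(arm.job_done(),state()[0])
```

```text
handle j -0.18663576033333795 ear clockwise side mm 10.675311470846104 48.6417
the job is handed in; nothing more can be done
the job is handed in; nothing more can be done
```

The job is handed in at about 49 s: the lever is set to tighten, the screw was tightened to about 1.7 N m (11 N at the grip), and the ratchet is let go; I could not measure the foot's force on the lid or see the lid's centring, so those two are not confirmed.

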